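# Find the runout high spot of an eccentric pump shaft in V-blocks

## Robot

A 6-joint arm with a two-finger parallel gripper is mounted at the origin on the work surface. World frame = base frame: x ahead of the robot, y to its left, z up, the work surface at z = 0. Lengths are in m, angles in rad, forces in N, time in s.
With the tool pointing down it reaches from about 0.3 to 0.875 m from the base axis. Payload 6.4 kg.
Tool frame: the origin (TCP) lies at the very end of the fingers, on their centre line; the grasp point (between the pads) lies 19 mm behind it; z points along the fingers, y is the line along which they close (so a half turn about z gives the same grasp; the last joint's range is limited). The gripper opens to 85 mm and grips with 20 to 120 N. Pads are 22 mm wide; open, the fingers measure 114 mm over their backs; the gripper's body (76 mm by 85 mm) begins 54 mm behind the grasp point. The pads swing forward as they close: fully open they stand 13 mm farther back than shut.
Start: joints at [-1.537, 0.181, 1.607, -0, 1.354, -0.206], TCP at [0.137, -0.559, 0.231] pointing down, gripper open.
Joint ranges: [-2.99, 2.99], [-0.89, 2.07], [0.3, 2.58], [-1.14, 4.28], [0, 2.63], [-3.12, 3.12]. Speed limits (rad/s): [2.57, 2.57, 3.01, 3.14, 3.14, 3.14].

## Interface

Orientations are given as a unit quaternion [w, x, y, z].
In Python, from bench import ctrl gives the robot as it stands.
- The arm moves only by the tool move_tool, called after "Emit:" as name(argument=value, ...) on one line, values as JSON. Schema: {"type":"object","properties":{"rows":{"type":"string"},"only":{"type":"string"},"quiet":{"type":"boolean"},"lines":{"type":"string"}},"required":["rows"],"additionalProperties":false}. rows is a string of 1 to 10 rows, parted by semicolons, with the numbers parted by spaces; each row has 7 numbers: dx, dy, dz in normalised numbers (1 is 0.8 m), then a rotation vector rx, ry, rz in fractions of the full range, 1 being 4 rad, then the opening from 0.0 (shut) to 1.0 (fully open); each row is the pose to reach, as a shift and turn from the pose commanded when the call began, along the tool's axes at that moment; what a row does not reach only later rows make up. A row lasts 1/8 s, in which the tool goes at most 0.0625 m and 0.188 rad, less where a joint would pass 70% of its speed; a pose out of reach is approached as far as the arm can. The fingers move at their own pace and stop on an object; the grip force is fixed at half the most. Time passes only in rows, so rows that do not move let the fingers close. The tool returns the time, the measured TCP pose, the force, the opening and the grip force at its end. only (a regular expression) keeps the lines of the reply that match it, lines (a string "A,B") keeps lines A to B, and quiet returns only ok. Input that does not fit is refused with a message, and nothing moves.
- ctrl.get_obs(): the state, without advancing time (a new reading comes with each control period).
- ctrl.camera(name): name is "side" or "top"; returns the picture (400x640x3 uint8, blue, green, red); there is no depth.
- ctrl.camera_params(name): a dict with "fovy" (degrees; the focal length in pixels is half the picture's height over the tangent of half this angle, whatever the lens; pixels are square), "cx", "cy" (the principal point, pixels), "view" (4x4, takes a point from world to camera coordinates). Camera axes: x right, y up, looking along -z (the intrinsics and any distortion apply to the point x, -y, -z); pixel columns grow to the right and rows downward; lengths in m; the calibration is good to about 2 mm. A picture is of the moment at which its call begins. camera_params takes no time and is no camera call.
- ctrl.hand_in(): hands the job in; it is judged then, once.
The state is a dict: "time_s": time; "q": joint angles; "dq": joint speeds; "joint_efforts": joint torques, N m; "eef_pos": TCP position; "eef_rot": TCP orientation; "wrist_force": force on the tool from outside, world axes, zero at the start; "torque": the same for the moment, N m; "opening": opening from 0.0 (shut) to 1.0 (fully open); "grasp_force": force on a finger pad.
Only numpy, scipy, OpenCV 4.12 (cv2) and the standard library are available. Lean on these libraries where they do the work, as an engineer would, in place of code of your own. Each camera call takes 0.05 s, during which the arm holds its last target. There are 200 camera calls.

## Task

Bring the dial indicator down by its carriage knob until the plunger rests on the shaft's eccentric and is pressed about half-way in. Then turn the shaft gently by its flange studs, letting it stay seated in the V-blocks, to find the eccentric's high spot by the indicator, and leave the high spot under the plunger, with the plunger still resting on it. Never drive the plunger to its stop, and leave the other things on the plate alone.

Things in the scene. Friction and masses are not known exactly. Their poses are not given: they have to be found in the camera images.
- station: Comparator station, one bolted unit fixed on the granite: green cast base 225 x 207 x 20 mm, a pair of grey V-blocks and a steel column 28 mm thick, 270 mm high. Origin on the granite straight below the plunger and the shaft's axis; z up, y along the shaft towards its flange, x towards the column (centre at x = 105 mm). The base spans x -80 to 145, y -125 to 82 mm.
- vees (a point): Point on the shaft's resting axis, 75 mm above the granite, straight below the plunger, midway between the two V-blocks. These are 72 mm wide, 36 mm thick, centred 58 mm to either side in station y, tops 80 mm above the granite; their V faces are oiled.
- carriage: Green carriage that slides up and down the column, stiffly: it stays where it is left (about 6 N moves it down, 13 N up). Origin at the lower end of the stem of the indicator it carries, straight above the shaft's axis; axes as the station's. Its lowest position (origin 96 mm above the granite) is too low: there the plunger is on its stop.
- dial (a point): Centre of the dial's face, 46 mm above the carriage's origin: back-plunger dial indicator, 58 mm round, 24 mm thick, white face up. Its black needle shows how far the plunger is in: seen from above it turns clockwise, 300 degrees for 25 mm, from a start 30 degrees clockwise of the direction to the column.
- knob (a point): Middle of the upright black knob, 24 mm round and 34 mm tall, by which the carriage is lowered or raised. It stands on the end of a 12 mm rod at the carriage's -y side (station x = 105, y = -105 mm); this point is 17 mm above its foot and 23 mm above the carriage's origin. Free room on all its sides.
- plunger (a joint): How far the indicator's plunger is pushed in, m: 0 fully out, 0.025 its hard stop. A light spring pushes it out, about 0.6 N at 0 and 1.3 N at 0.025.
- tip (a point): Lowest point of the plunger's 6 mm ball tip; with the plunger fully out it is 28 mm below the carriage's origin. Resting on the eccentric, it is at the height of the eccentric's surface (within 0.4 mm).
- shaft: Loose steel pump shaft, 1 kg, lying on its 28 mm journals. Origin on the journal axis, below the plunger; x along the axis to the flange (station +y): turning changes its roll. In the middle (x -22 to 22 mm) an eccentric, 44 mm in diameter, set 4 mm off the axis in a direction this pose does not show: its top is 93 (low spot up) to 101 mm (high spot up) above the granite.
- studs (a point): Point on the shaft's axis at x = 112 mm, amid the four 10 mm thick studs by which to turn it. They stand out parallel to the axis from the 92 mm flange (x 86 to 96 mm) to x = 127 mm, on a 34 mm radius, at 45, 135, 225, 315 degrees about the shaft's x from its y towards its z. 1 to 2 N on a stud turns the shaft; it stays where left. Free room above and beyond.
- stirrup: Bystander: black steel V-block stirrup, 78 x 30 x 12 mm, lying on the station's base. Origin under its centre.
- ring_s: Bystander: black setting ring, 32 mm wide, 16 mm high, on the station's base. Origin under its centre.
- ring_m: Bystander: black setting ring, 42 mm wide, 20 mm high, on the granite. Origin under its centre.
- ring_l: Bystander: black setting ring, 54 mm wide, 26 mm high, on the granite. Origin under its centre.
- gauge_block: Bystander: steel gauge block 35 x 50 x 12 mm, on the granite. Origin under its centre.
- mandrel: Bystander: upright steel mandrel, 44 mm wide foot, 115 mm high, on the granite. Origin under its centre.
- square: Bystander: engineer's square, stock 100 x 18 x 18 mm, blade 130 mm long, on the granite. Origin under the stock's centre.

How it is judged:
On the way:
1. the plunger rests on the eccentric, pressed about half-way in (9 to 16 mm of its 25 mm) (value of joint plunger between 0.009 and 0.016 m and contact force between carriage and shaft above 0.3 N), for 0.2 s.
At the end, for the whole second after the job is handed in: The shaft lies at rest, seated in both V-blocks (axis 75 mm above the granite, within about 1 mm), with the eccentric's high spot under the plunger (tip at least 100.2 mm above the granite: within about 0.4 mm of the highest reading) and the plunger resting on it, 4 to 24.8 mm in (z of tip in the frame of station above 0.1002 m and contact force between carriage and shaft above 0.3 N and value of joint plunger between 0.004 and 0.0248 m and z of shaft in the frame of station between 0.073 and 0.0758 m and angular speed of shaft below 0.05 rad/s); the robot touches nothing.
It fails at once if the plunger is driven to its stop: more than 6 N between the indicator and the shaft (contact force between carriage and shaft above 6 N).
It fails at once if the shaft is pushed roughly: more than 18 N of the fingers on it (contact force between the fingers and shaft above 18 N).
It fails at once if the shaft is lifted out of its V-blocks (z of shaft in the frame of station above 0.08 m).
It fails at once if a bystander is disturbed (distance of any of stirrup, ring_s, ring_m, ring_l, gauge_block, mandrel, square from where it was at the start of the episode above 0.02 m).
It also fails if it takes over 72 s, if anything falls off the work surface, if the arm or the gripper's body presses on something with over 40 N, if the wrist force passes 120 N, or if a joint passes its speed limit or range.

## Working session

There is one attempt and no reset: what is moved stays moved. The work goes in short steps, Python scripts to look and compute and a tool call to move; the robot and the scene stay as the last step left them, time stands still between calls to the robot, and variables do not carry over. Pictures are saved under pics/ and viewed, at most 10 in all, crops included, and the job is handed in when it is done.

```bash
ls; mkdir -p pics; python3 - <<'E'
from bench import ctrl
import cv2,numpy as np
o=ctrl.get_obs();print(o['time_s'],o['eef_pos'],o['eef_rot'],o['opening'])
for n in('top','side'):
    cv2.imwrite(f'pics/{n}0.png',ctrl.camera(n));print(n,{k:(np.round(v,3).tolist() if k=='view' else v) for k,v in ctrl.camera_params(n).items()})
E
```

```text
bench.py
pics
0.0 [ 0.13657577 -0.55797608  0.23036732] [-8.67065597e-04  9.92820148e-01  1.19613518e-01  8.51205222e-05] 0.9961502153415824
top {'fovy': 52.15357305765347, 'cx': 316.51687281448875, 'cy': 200.80002808161348, 'view': [[0.049, -0.999, -0.001, -0.041], [0.976, 0.048, 0.21, -0.621], [-0.21, -0.012, 0.978, -1.112], [0.0, 0.0, 0.0, 1.0]]}
side {'fovy': 44.42705218394279, 'cx': 315.41849295201786, 'cy': 198.10570672133227, 'view': [[-0.822, -0.57, 0.006, 0.482], [0.354, -0.502, 0.789, -0.32], [-0.447, 0.65, 0.614, -1.091], [0.0, 0.0, 0.0, 1.0]]}
```

View pics/top0.png

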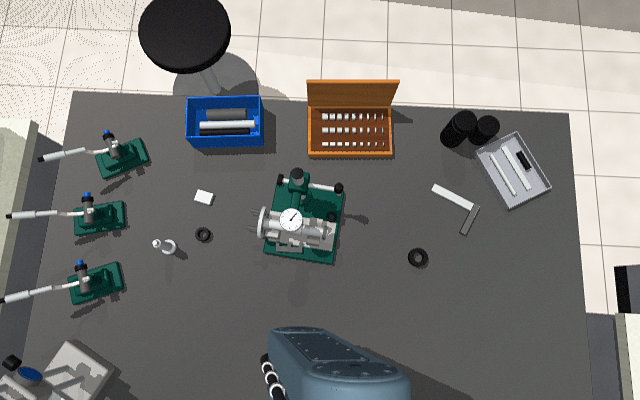

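View pics/side0.png

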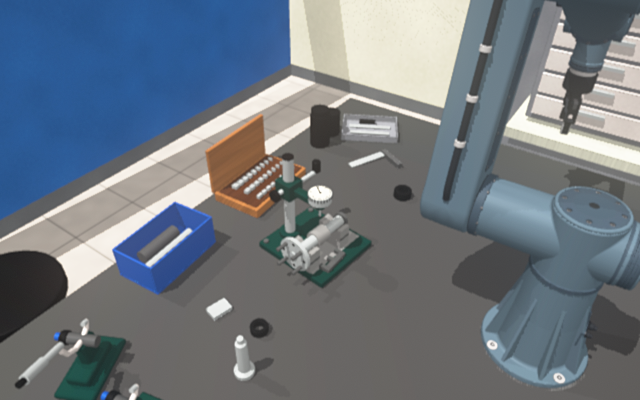

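The top view shows the dial at about (291,219), the knob at (339,188), the column top at (296,174) and the flange with studs at (262,222). The side view shows the dial at (320,196), the knob at (316,165) and the flange at (294,252). Next I'll enlarge both.

```bash
python3 - <<'E'
import cv2,numpy as np
t=cv2.imread('pics/top0.png')[160:270,245:360];s=cv2.imread('pics/side0.png')[140:285,250:380]
a=cv2.resize(t,None,fx=400/115,fy=400/115,interpolation=cv2.INTER_CUBIC);b=cv2.resize(s,None,fx=3,fy=3,interpolation=cv2.INTER_CUBIC)
o=np.zeros((440,800,3),np.uint8);o[:a.shape[0],:400]=a[:440];o[:435,405:795]=b
cv2.imwrite('pics/crop0.png',o)
E
```

```text
(no output)
```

View pics/crop0.png

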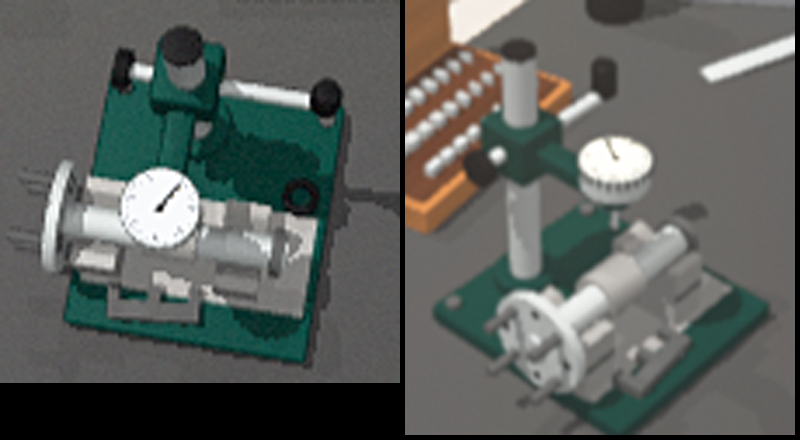

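```bash
cat > h.py <<'E'
import cv2,numpy as np
from bench import ctrl
P={n:ctrl.camera_params(n) for n in('top','side')}
def ray(n,p):
    c=P[n];f=200/np.tan(np.radians(c['fovy']/2));V=np.array(c['view']);R=V[:3,:3]
    d=R.T@np.array([(p[0]-c['cx'])/f,-(p[1]-c['cy'])/f,-1]);return -R.T@V[:3,3],d/np.linalg.norm(d)
def proj(n,X):
    c=P[n];f=200/np.tan(np.radians(c['fovy']/2));V=np.array(c['view']);x=V[:3,:3]@X+V[:3,3]
    return np.array([c['cx']+f*x[0]/-x[2],c['cy']-f*x[1]/-x[2]])
def plane(n,p,z):
    o,d=ray(n,p);return o+d*(z-o[2])/d[2]
def tri(pt,ps):
    o1,d1=ray('top',pt);o2,d2=ray('side',ps)
    t=np.linalg.lstsq(np.c_[d1,-d2],o2-o1,rcond=None)[0]
    a,b=o1+t[0]*d1,o2+t[1]*d2;return (a+b)/2,np.linalg.norm(a-b)
def blob(mask,roi):
    x0,y0,x1,y1=roi;m=mask[y0:y1,x0:x1].astype(np.uint8)
    n,l,s,c=cv2.connectedComponentsWithStats(m);i=1+np.argmax(s[1:,4]);return c[i]+[x0,y0],s[i]+[x0,y0,0,0,0]
E
python3 - <<'E'
from h import *
t=cv2.imread('pics/top0.png');s=cv2.imread('pics/side0.png')
bl=lambda i,th=45:i.max(2)<th
wh=lambda i,th=200:i.min(2)>th
for nm,mt,rt,ms,rs in [('knob',bl(t,50),(330,178,349,196),bl(s,50),(308,155,324,175)),
  ('dial',wh(t,190),(276,203,305,236),wh(s,190),(302,180,336,200)),
  ('cap',bl(t,60),(288,164,306,182),bl(s,60),(278,150,298,163))]:
    a,sa=blob(mt,rt);b,sb=blob(ms,rs);X,e=tri(a,b);print(nm,a.round(1),sa,b.round(1),sb,X.round(4),round(e,4))
g=((t[...,1].astype(int)-t[...,2]>25)); m=np.zeros_like(g);m[160:275,245:360]=g[160:275,245:360]
pts=np.argwhere(m)[:,::-1];h=cv2.convexHull(np.array([plane('top',p,0.02)[:2]*1000 for p in pts],np.float32));print(cv2.approxPolyDP(h,8,True).squeeze().round(0).tolist())
E
```

```text
knob [338.2 188. ] [334 183   9  11  79] [316.5 171. ] [316 171   2   1   2] [ 0.6342 -0.0685  0.1711] 0.005
dial [289.2 219.6] [276 209  26  22 416] [319.6 193. ] [308 186  24  14 260] [0.5389 0.053  0.2136] 0.0001
cap [297. 173.] [291 168  13  11 111] [287.7 157.2] [283 155  10   5  18] [0.6447 0.0371 0.2667] 0.0006
[[721.0, 72.0], [681.0, 115.0], [474.0, 138.0], [449.0, -64.0], [666.0, -89.0], [717.0, 20.0]]
```

```bash
python3 - <<'E'
from h import *
t=cv2.imread('pics/top0.png');s=cv2.imread('pics/side0.png')
for th in (60,75,90):
  k,ks=blob(s.max(2)<th,(309,155,324,176));print('knob side',th,k.round(1),ks)
k,ks=blob(s.max(2)<75,(309,155,324,176));X,e=tri((338.2,188.),k);print('knob',X.round(4),round(e,4))
print('dial',[np.round(v,4) for v in tri((291,219.3),(320,193.5))])
th=np.radians(-6.8);R=np.array([[np.cos(th),-np.sin(th)],[np.sin(th),np.cos(th)]])
for w,l in (((474,138),(-80,82)),((449,-64),(-80,-125)),((666,-89),(145,-125))): print(np.array(w)-R@l)
D=tri((291,219.3),(320,193.5))[0];v=X-D;print('yaw knob-dial',np.degrees(np.arctan2(v[1],v[0]))+45,np.linalg.norm(v[:2]))
C=tri((297.,173.),(288,156))[0];print('cap',C);v=C-D;print('yaw col',np.degrees(np.arctan2(v[1],v[0])),np.linalg.norm(v[:2]))
E
```

```text
knob side 60 [316.1 165.9] [313 160   7  13  70]
knob side 75 [315.9 165.7] [312 160   9  13  95]
knob side 90 [316.2 165.4] [312 159   9  15 112]
knob [ 0.632  -0.0668  0.1894] 0.0001
dial [array([0.5406, 0.0488, 0.2088]), np.float64(0.0003)]
[543.72811525  47.10451087]
[543.23773669  50.64837105]
[536.82049736  52.28926392]
yaw knob-dial -6.65298173266433 0.14733581937916615
cap [0.64369719 0.03681391 0.27048063]
yaw col -6.610919714018895 0.10378955755715223
```

The triangulated points agree with each other:

| Check | Measured | Expected |
|---|---|---|
| Knob to dial, horizontal | 147 mm | 148.5 mm |
| Dial to column, horizontal | 104 mm | 105 mm |
| Column cap height | 0.270 m | 0.270 m |

The station is at (0.5405, 0.049) with a yaw of −6.65°. The carriage origin is about 0.164 m up. Next I'll compute the approach to the knob.

```bash
cat >> h.py <<'E'
from scipy.spatial.transform import Rotation as Ro
O=np.array([.5405,.049,0]);RS=Ro.from_euler('z',-6.65,degrees=True).as_matrix()
def goal(p,yaw=0.,world=False):
    """TCP at station point p, tool down, tool y at 'yaw' deg from station x -> shift and turn in the tool axes"""
    o=ctrl.get_obs();q=np.array(o['eef_rot']);T=Ro.from_quat(q[[1,2,3,0]])
    p=np.array(p,float) if world else O+RS@np.array(p,float)
    a=np.radians(yaw-6.65);y=np.array([np.cos(a),np.sin(a),0]);z=np.array([0,0,-1.]);G=Ro.from_matrix(np.c_[np.cross(y,z),y,z])
    print('t %.2f'%o['time_s'],'d',(T.inv().apply(p-o['eef_pos'])).round(4),'rot',(T.inv()*G).as_rotvec().round(4))
def st():
    o=ctrl.get_obs();print('station tcp',(RS.T@(np.array(o['eef_pos'])-O)).round(4),'F',np.round(o['wrist_force'],2),'open',round(o['opening'],3))
E
python3 -c "
from h import *
goal([.632,-.067,.25],world=True); goal([.632,-.067,.175],world=True)"
```

```text
t 0.10 d [ 0.5979 -0.3594 -0.0188] rot [-1.100e-03 -1.200e-03 -1.215e+00]
t 0.10 d [ 0.5978 -0.3593  0.0562] rot [-1.100e-03 -1.200e-03 -1.215e+00]
```

Careful with the scale: shifts go in shares of 0.8 m and turns go in shares of 4 rad. That gives: 0.598 m is 0.7475, -0.359 m is -0.4488, -1.215 rad is -0.3038.

Emit:
move_tool(rows="0.7475 -0.4488 -0.0238 0 0 -0.3038 0.6;0.7475 -0.4488 -0.0238 0 0 -0.3038 0.6;0.7475 -0.4488 -0.0238 0 0 -0.3038 0.6;0.7475 -0.4488 -0.0238 0 0 -0.3038 0.6;0.7475 -0.4488 -0.0238 0 0 -0.3038 0.6;0.7475 -0.4488 -0.0238 0 0 -0.3038 0.6;0.7475 -0.4488 -0.0238 0 0 -0.3038 0.6;0.7475 -0.4488 -0.0238 0 0 -0.3038 0.6;0.7475 -0.4488 -0.0238 0 0 -0.3038 0.6;0.7475 -0.4488 -0.0238 0 0 -0.3038 0.6")

```text
time_s: 1.35
eef_pos: [0.5816, -0.1172, 0.248]
eef_rot: [-0.0, 0.747, 0.665, -0.0]
wrist_force: [1.5, -1.1, -0.1]
opening: 0.603
grasp_force: 0.0
```

```bash
python3 -c "
from h import *
goal([.632,-.067,.25],world=True)"
```

```text
t 1.35 d [ 0.0557  0.0443 -0.002 ] rot [-0.0004  0.0001  0.0002]
```

In the tool's units: 0.056 m is 0.07, 0.044 m is 0.055.

Emit:
move_tool(rows="0.07 0.055 -0.0025 0 0 0 0.6;0.07 0.055 -0.0025 0 0 0 0.6;0.07 0.055 -0.0025 0 0 0 0.6;0.07 0.055 -0.0025 0 0 0 0.6")

```text
time_s: 1.85
eef_pos: [0.6298, -0.0696, 0.25]
eef_rot: [-0.0, 0.747, 0.664, -0.0]
wrist_force: [0.8, -0.5, 0.0]
opening: 0.599
grasp_force: 0.0
```

```bash
python3 - <<'E'
from h import *
goal([.632,-.067,.178],world=True)
t=ctrl.camera('top');s=ctrl.camera('side')
o=np.zeros((560,800,3),np.uint8);o[:,:400]=cv2.resize(t[130:270,250:350],(400,560));o[:,400:]=cv2.resize(s[80:220,260:360],(400,560));cv2.imwrite('pics/app.png',o)
E
```

```text
t 1.85 d [0.0028 0.0019 0.072 ] rot [-0.0009  0.0003 -0.0013]
```

View pics/app.png

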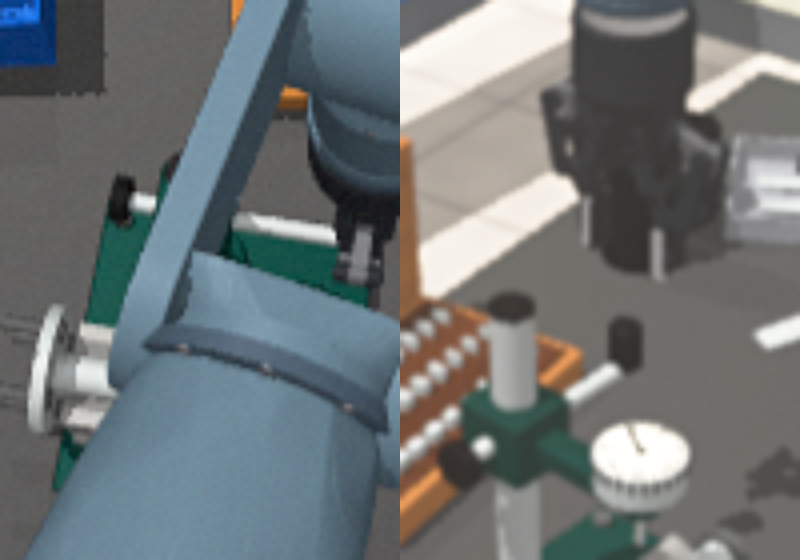

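The top view of the dial is blocked by the forearm. The side view shows the fingers poised above the knob, around (625,250) in the crop, and the dial in clear sight at (640,455). I'll go down and grip the knob.

In the tool's units: 0.072 m is 0.09, 0.06 m is 0.075.

Emit:
move_tool(rows="0.0038 0.0025 0.0375 0 0 0 0.6;0.0038 0.0025 0.075 0 0 0 0.6;0.0038 0.0025 0.09 0 0 0 0.6;0.0038 0.0025 0.09 0 0 0 0.6;0.0038 0.0025 0.09 0 0 0 0.0;0.0038 0.0025 0.09 0 0 0 0.0;0.0038 0.0025 0.09 0 0 0 0.0;0.0038 0.0025 0.09 0 0 0 0.0")

```text
time_s: 2.95
eef_pos: [0.6324, -0.0659, 0.1797]
eef_rot: [-0.0, 0.747, 0.665, -0.001]
wrist_force: [-5.6, -1.0, 2.7]
opening: 0.256
grasp_force: 58.5
```

```bash
python3 - <<'E'
from h import *
st()
s=ctrl.camera('side');cv2.imwrite('pics/g1.png',s)
cv2.imwrite('pics/g1c.png',cv2.resize(s[140:230,270:370],(600,540),interpolation=cv2.INTER_CUBIC))
E
```

```text
station tcp [ 0.1046 -0.1035  0.1797] F [-5.61 -1.    2.69] open 0.256
```

View pics/g1c.png

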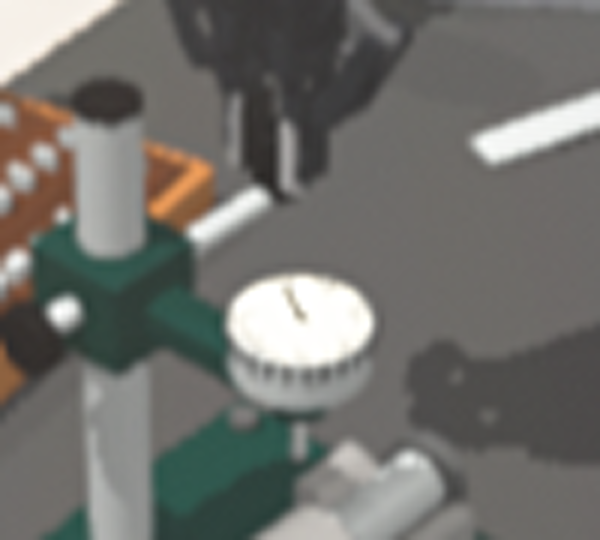

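The knob is held between the pads (opening 0.256, about 22 mm) and the dial face is at about (320,193) in the full side picture. I'll lower it 40 mm and write a needle reader.

In the tool's units: 0.04 m is 0.05, 0.036 m is 0.045.

```bash
cat >> h.py <<'E'
def needle(img,n,zc,view=None):
    """needle angle (deg clockwise of station x) on the rectified dial face; zc = carriage height"""
    g=img.min(2).astype(np.float32);c0=np.array([0,0,zc+.046])
    best=blob(g>150,tuple((proj(n,O+RS@c0)+[-24,-20]).astype(int))+tuple((proj(n,O+RS@c0)+[25,21]).astype(int)))
    a=np.radians(np.arange(0,360,1.));r=np.arange(.006,.0185,.001)
    pts=np.array([[proj(n,O+RS@(c0+[R*np.cos(t),-R*np.sin(t),0])) for R in r] for t in a],np.float32)
    v=cv2.remap(g,pts[...,0],pts[...,1],cv2.INTER_CUBIC).mean(1);v=cv2.GaussianBlur(np.r_[v,v,v].reshape(1,-1),(0,0),4).ravel()[360:720]
    w=np.clip(np.median(v)-v-.3*(np.median(v)-v.min()),0,None);k=np.argmin(v);d=(np.arange(360)-k+180)%360-180;m=abs(d)<40
    th=(k+(w*d)[m].sum()/w[m].sum())%360
    print(n,'needle %.1f deg -> %.2f mm'%(th,(th-30)/12),'contrast %.0f/%.0f'%(np.median(v)-v.min(),np.median(v)),'c',proj(n,O+RS@c0).round(1),best[1]);return th
E
python3 - <<'E'
from h import *
needle(cv2.imread('pics/g1.png'),'side',.1646)
needle(cv2.imread('pics/side0.png'),'side',.1646)
needle(cv2.imread('pics/top0.png'),'top',.1646)
E
```

```text
side needle 31.7 deg -> 0.14 mm contrast 75/253 c [319.9 192.9] [308 186  24  21 363]
side needle 32.5 deg -> 0.21 mm contrast 77/252 c [319.9 192.9] [308 185  24  17 307]
top needle 25.2 deg -> -0.40 mm contrast 138/249 c [290.9 219.3] [266 208  44  23 604]
```

Emit:
move_tool(rows="0 0 0.01 0 0 0 0;0 0 0.02 0 0 0 0;0 0 0.03 0 0 0 0;0 0 0.04 0 0 0 0;0 0 0.045 0 0 0 0;0 0 0.05 0 0 0 0;0 0 0.05 0 0 0 0;0 0 0.05 0 0 0 0")

```text
time_s: 4.0
eef_pos: [0.6324, -0.0659, 0.1393]
eef_rot: [-0.0, 0.747, 0.665, -0.001]
wrist_force: [-5.1, -1.0, 2.3]
opening: 0.257
grasp_force: 58.6
```

```bash
python3 - <<'E'
from h import *
st();z=ctrl.get_obs()['eef_pos'][2]-.015
s=ctrl.camera('side');cv2.imwrite('pics/g2.png',s);needle(s,'side',z)
E
```

```text
station tcp [ 0.1046 -0.1035  0.1393] F [-5.11 -1.01  2.28] open 0.257
side needle 31.8 deg -> 0.15 mm contrast 63/253 c [319.7 206.1] [308 199  24  21 350]
```

Not in contact yet, and the reader gives 0.15 mm at rest, so it works. I'll go on lowering slowly.

In the tool's units: 0.008 m is 0.01, 0.006 m is 0.0075.

Emit:
move_tool(rows="0 0 0.0025 0 0 0 0;0 0 0.005 0 0 0 0;0 0 0.0075 0 0 0 0;0 0 0.01 0 0 0 0;0 0 0.01 0 0 0 0;0 0 0.01 0 0 0 0")

```text
time_s: 4.8
eef_pos: [0.6324, -0.0659, 0.1317]
eef_rot: [-0.0, 0.747, 0.665, -0.001]
wrist_force: [-6.7, -0.7, 5.5]
opening: 0.26
grasp_force: 58.9
```

```bash
python3 - <<'E'
from h import *
st();z=ctrl.get_obs()['eef_pos'][2]-.015
s=ctrl.camera('side');cv2.imwrite('pics/g3.png',s);needle(s,'side',z)
E
```

```text
station tcp [ 0.1046 -0.1035  0.1317] F [-6.74 -0.71  5.48] open 0.26
side needle 74.2 deg -> 3.68 mm contrast 80/252 c [319.7 208.5] [308 201  24  22 353]
```

The plunger is 3.7 mm in, which puts the eccentric's top at about 93 mm, close to its low spot. Turning to the high spot should add up to 8 mm, so I'll aim for about 11 mm now.

Emit:
move_tool(rows="0 0 0.0025 0 0 0 0;0 0 0.005 0 0 0 0;0 0 0.0075 0 0 0 0;0 0 0.0094 0 0 0 0;0 0 0.0094 0 0 0 0;0 0 0.0094 0 0 0 0")

```text
time_s: 5.6
eef_pos: [0.6324, -0.066, 0.1242]
eef_rot: [-0.0, 0.747, 0.665, -0.001]
wrist_force: [-7.0, -0.2, 4.8]
opening: 0.253
grasp_force: 59.0
```

```bash
python3 - <<'E'
from h import *
st();z=ctrl.get_obs()['eef_pos'][2]-.015
s=ctrl.camera('side');cv2.imwrite('pics/g4.png',s);needle(s,'side',z)
E
```

```text
station tcp [ 0.1046 -0.1035  0.1242] F [-6.95 -0.19  4.76] open 0.253
side needle 167.8 deg -> 11.48 mm contrast 43/251 c [319.7 210.8] [308 203  24  22 356]
```

In the tool's units: -0.14 m is -0.175, -0.11 m is -0.1375.

Emit:
move_tool(rows="0 0 0 0 0 0 0.6;0 0 0 0 0 0 0.6;0 0 0 0 0 0 0.6;0 0 0 0 0 0 0.6;0 0 -0.0625 0 0 0 0.6;0 0 -0.1375 0 0 0 0.6;0 0 -0.175 0 0 0 0.6;0 0 -0.175 0 0 0 0.6")

```text
time_s: 6.65
eef_pos: [0.6348, -0.0661, 0.2665]
eef_rot: [0.003, 0.747, 0.665, 0.002]
wrist_force: [0.3, -0.4, -0.7]
opening: 0.6
grasp_force: 0.0
```

```bash
python3 - <<'E'
from h import *
st()
s=ctrl.camera('side');t=ctrl.camera('top');cv2.imwrite('pics/g5.png',s);needle(s,'side',.109)
o=np.zeros((600,800,3),np.uint8);o[:,:600]=cv2.resize(s[210:290,265:345],(600,600),interpolation=cv2.INTER_CUBIC)
cv2.imwrite('pics/flange.png',o[:,:600])
goal([0,.2,.26])
print([proj('side',O+RS@np.array([0.034*np.cos(a),.127,.075+.034*np.sin(a)])).round(1).tolist() for a in np.radians([45,135,225,315])],proj('side',O+RS@np.array([0,.127,.075])))
E
```

```text
station tcp [ 0.107  -0.1034  0.2665] F [ 0.28 -0.36 -0.73] open 0.6
side needle 166.7 deg -> 11.39 mm contrast 42/251 c [319.7 210.9] [308 203  24  22 361]
t 6.75 d [ 0.3031 -0.1048  0.002 ] rot [-0.0009 -0.0001  0.0001]
[[277.2, 249.7], [291.7, 259.2], [292.2, 273.4], [278.0, 263.9]] [284.68034516 261.60061855]
```

View pics/flange.png

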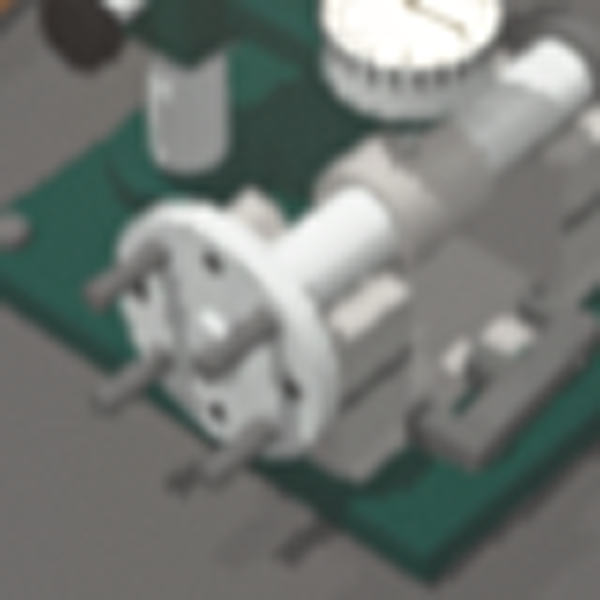

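The stud tips are at about (278,249), (293,258), (279,263) and (293,274) in the full side picture. These match my projections for studs at 45° to within 1.5 px. The plunger reads 11.4 mm and holds. Next I'll raise the tool over the column and go to above the −x upper stud.

In the tool's units: 0.218 m is 0.2725, -0.131 m is -0.1638.

Emit:
move_tool(rows="0 0 -0.0688 0 0 0 0.24;0.0625 -0.0375 -0.0688 0 0 0 0.24;0.125 -0.075 -0.0688 0 0 0 0.24;0.1875 -0.1125 -0.0688 0 0 0 0.24;0.25 -0.15 -0.0688 0 0 0 0.24;0.2725 -0.1638 -0.05 0 0 0 0.24;0.2725 -0.1638 0.025 0 0 0 0.24;0.2725 -0.1638 0.1 0 0 0 0.24;0.2725 -0.1638 0.1375 0 0 0 0.24;0.2725 -0.1638 0.1375 0 0 0 0.24")

```text
time_s: 8.0
eef_pos: [0.5249, 0.165, 0.1479]
eef_rot: [-0.003, 0.747, 0.665, -0.004]
wrist_force: [0.2, -0.3, 0.5]
opening: 0.246
grasp_force: 0.0
```

```bash
python3 - <<'E'
from h import *
st();goal([-.024,.115,.085])
s=ctrl.camera('side');t=ctrl.camera('top');cv2.imwrite('pics/h1.png',s);cv2.imwrite('pics/h1t.png',t);needle(s,'side',.109);needle(t,'top',.109)
o=np.zeros((560,800,3),np.uint8);o[:,:400]=cv2.resize(t[150:290,245:345],(400,560));o[:,400:]=cv2.resize(s[150:290,250:350],(400,560));cv2.imwrite('pics/h1c.png',o)
E
```

```text
station tcp [-0.0289  0.1135  0.1479] F [ 0.22 -0.26  0.45] open 0.246
t 8.00 d [0.0017 0.0055 0.0629] rot [-0.0092  0.0022 -0.0006]
side needle 166.7 deg -> 11.39 mm contrast 44/251 c [319.7 210.9] [311 203  21  17 259]
top needle 176.0 deg -> 12.16 mm contrast 161/250 c [292.2 222.8] [282 213  27  21 386]
```

View pics/h1c.png

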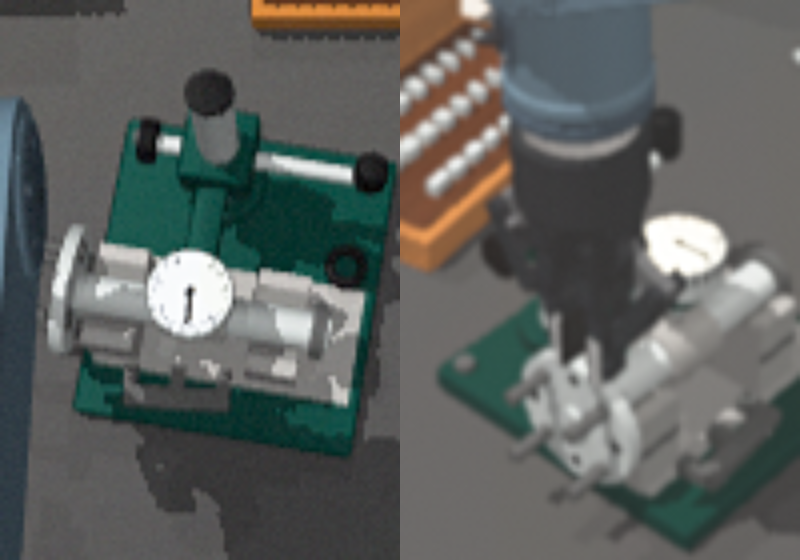

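The top view shows the dial unobstructed at about (292,223), and the side view shows the fingers above the −x upper stud. I'll descend around that stud.

In the tool's units: 0.035 m is 0.0438, 0.03 m is 0.0375.

Emit:
move_tool(rows="0.0013 0 0 0 0 0 0.24;0.0013 0 0.0125 0 0 0 0.24;0.0013 0 0.025 0 0 0 0.24;0.0013 0 0.0375 0 0 0 0.24;0.0013 0 0.0438 0 0 0 0.24;0.0013 0 0.0438 0 0 0 0.24")

```text
time_s: 8.85
eef_pos: [0.5279, 0.167, 0.1171]
eef_rot: [-0.0, 0.747, 0.665, -0.0]
wrist_force: [-0.1, 0.0, 0.2]
opening: 0.24
grasp_force: 0.0
```

```bash
python3 - <<'E'
from h import *
st();goal([-.024,.115,.085])
E
```

```text
station tcp [-0.0262  0.1157  0.1171] F [-0.1   0.    0.25] open 0.24
t 8.85 d [-0.0007  0.0022  0.0321] rot [-0.0012  0.0002  0.0001]
```

In the tool's units: 0.032 m is 0.04, 0.028 m is 0.035.

Emit:
move_tool(rows="0 0.0025 0.005 0 0 0 0.24;0 0.0025 0.01 0 0 0 0.24;0 0.0025 0.015 0 0 0 0.24;0 0.0025 0.02 0 0 0 0.24;0 0.0025 0.025 0 0 0 0.24;0 0.0025 0.03 0 0 0 0.24;0 0.0025 0.035 0 0 0 0.24;0 0.0025 0.04 0 0 0 0.24;0 0.0025 0.04 0 0 0 0.24")

```text
time_s: 9.98
eef_pos: [0.53, 0.1667, 0.0854]
eef_rot: [-0.0, 0.747, 0.665, -0.0]
wrist_force: [0.5, -0.5, 0.1]
opening: 0.24
grasp_force: 0.0
```

```bash
python3 - <<'E'
from h import *
st()
t=ctrl.camera('top');needle(t,'top',.109)
E
```

```text
station tcp [-0.0241  0.1157  0.0854] F [ 0.46 -0.51  0.09] open 0.24
top needle 175.9 deg -> 12.16 mm contrast 162/250 c [292.2 222.8] [268 213  41  21 474]
```

No contact force so far. I'll push the stud gently over the top towards +x.

In the tool's units: 0.024 m is 0.03, -0.009 m is -0.0113.

Emit:
move_tool(rows="0 0.0038 -0.0013 0 0 0 0.24;0 0.0075 -0.0025 0 0 0 0.24;0 0.0113 -0.005 0 0 0 0.24;0 0.015 -0.0075 0 0 0 0.24;0 0.0188 -0.0088 0 0 0 0.24;0 0.0225 -0.01 0 0 0 0.24;0 0.0263 -0.0113 0 0 0 0.24;0 0.03 -0.0113 0 0 0 0.24;0 0.03 -0.0113 0 0 0 0.24")

```text
time_s: 11.15
eef_pos: [0.5548, 0.1638, 0.0949]
eef_rot: [0.0, 0.747, 0.665, 0.0]
wrist_force: [-1.1, 0.8, 0.4]
opening: 0.24
grasp_force: 0.0
```

```bash
python3 - <<'E'
from h import *
st()
t=ctrl.camera('top');needle(t,'top',.109);s=ctrl.camera('side');needle(s,'side',.109);cv2.imwrite('pics/i1.png',s)
E
```

```text
station tcp [0.0009 0.1157 0.0949] F [-1.07  0.85  0.45] open 0.24
top needle 169.2 deg -> 11.60 mm contrast 171/240 c [292.2 222.8] [282 212  27  22 350]
side needle 156.5 deg -> 10.54 mm contrast 100/241 c [319.7 210.9] [308 203  23  16 262]
```

In the tool's units: 0.029 m is 0.0363, 0.025 m is 0.0313.

Emit:
move_tool(rows="0 0.0038 0 0 0 0 0.24;0 0.0075 0 0 0 0 0.24;0 0.0113 0.0013 0 0 0 0.24;0 0.015 0.0025 0 0 0 0.24;0 0.0188 0.0038 0 0 0 0.24;0 0.0225 0.005 0 0 0 0.24;0 0.0263 0.0075 0 0 0 0.24;0 0.0313 0.01 0 0 0 0.24;0 0.0363 0.0125 0 0 0 0.24;0 0.0363 0.0125 0 0 0 0.24")

```text
time_s: 12.5
eef_pos: [0.583, 0.1605, 0.0843]
eef_rot: [-0.0, 0.747, 0.665, -0.0]
wrist_force: [-0.6, -0.2, -0.8]
opening: 0.239
grasp_force: 0.5
```

```bash
python3 - <<'E'
from h import *
st()
t=ctrl.camera('top');needle(t,'top',.109);s=ctrl.camera('side');needle(s,'side',.109);cv2.imwrite('pics/i2.png',s)
E
```

```text
station tcp [0.0293 0.1157 0.0843] F [-0.6  -0.2  -0.82] open 0.239
top needle 183.1 deg -> 12.76 mm contrast 118/188 c [292.2 222.8] [282 213  27  21 324]
side needle 170.3 deg -> 11.69 mm contrast 56/186 c [319.7 210.9] [309 204  22  15 230]
```

The low spot was about 37° into the turn, so the high spot lies roughly 130° further on in the same direction. I'll re-engage on the next stud.

In the tool's units: -0.0535 m is -0.0669, -0.004 m is -0.005.

Emit:
move_tool(rows="0 -0.005 0 0 0 0 0.24;0 -0.005 -0.025 0 0 0 0.24;0 -0.005 -0.0525 0 0 0 0.24;0 -0.0375 -0.0525 0 0 0 0.24;0 -0.0669 -0.0525 0 0 0 0.24;0 -0.0669 -0.0525 0 0 0 0.24;0 -0.0669 -0.0525 0 0 0 0.24")

```text
time_s: 13.48
eef_pos: [0.5313, 0.1668, 0.1282]
eef_rot: [0.001, 0.747, 0.665, 0.001]
wrist_force: [-0.3, 0.3, -0.8]
opening: 0.244
grasp_force: 0.0
```

```bash
python3 - <<'E'
from h import *
st();goal([-.024,.115,.085])
t=ctrl.camera('top');needle(t,'top',.109);s=ctrl.camera('side');cv2.imwrite('pics/i3.png',s)
cv2.imwrite('pics/i3c.png',cv2.resize(s[180:290,265:345],(436,600),interpolation=cv2.INTER_CUBIC))
E
```

```text
station tcp [-0.0228  0.116   0.1282] F [-0.27  0.3  -0.79] open 0.244
t 13.47 d [-0.001  -0.0013  0.0432] rot [ 0.0029 -0.0005  0.    ]
top needle 183.2 deg -> 12.76 mm contrast 142/249 c [292.2 222.8] [268 213  41  21 451]
```

View pics/i3c.png

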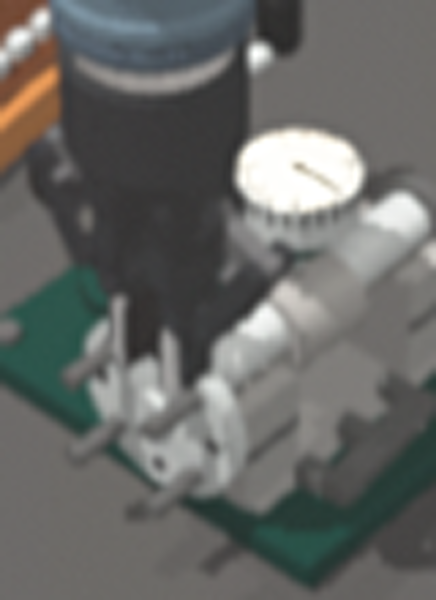

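The studs are back in a 45° pattern, with the −x upper one at about (292.5,257) below the fingers. I'll descend around it and repeat the stroke.

In the tool's units: 0.043 m is 0.0538, 0.036 m is 0.045.

Emit:
move_tool(rows="-0.0013 -0.0013 0.0075 0 0 0 0.24;-0.0013 -0.0013 0.015 0 0 0 0.24;-0.0013 -0.0013 0.0225 0 0 0 0.24;-0.0013 -0.0013 0.03 0 0 0 0.24;-0.0013 -0.0013 0.0375 0 0 0 0.24;-0.0013 -0.0013 0.045 0 0 0 0.24;-0.0013 -0.0013 0.0538 0 0 0 0.24;-0.0013 -0.0013 0.0538 0 0 0 0.24")

```text
time_s: 14.58
eef_pos: [0.5281, 0.1659, 0.083]
eef_rot: [-0.0, 0.747, 0.665, -0.001]
wrist_force: [0.9, 0.2, 0.1]
opening: 0.238
grasp_force: 0.0
```

Emit:
move_tool(rows="0 0.0038 -0.0013 0 0 0 0.24;0 0.0075 -0.0025 0 0 0 0.24;0 0.0113 -0.005 0 0 0 0.24;0 0.015 -0.0075 0 0 0 0.24;0 0.0188 -0.0088 0 0 0 0.24;0 0.0225 -0.01 0 0 0 0.24;0 0.0263 -0.0113 0 0 0 0.24;0 0.03 -0.0113 0 0 0 0.24;0 0.03 -0.0113 0 0 0 0.24")

```text
time_s: 15.7
eef_pos: [0.5534, 0.163, 0.093]
eef_rot: [0.001, 0.747, 0.665, 0.001]
wrist_force: [-0.1, -0.0, -0.7]
opening: 0.24
grasp_force: 0.0
```

```bash
python3 - <<'E'
from h import *
st()
t=ctrl.camera('top');needle(t,'top',.109);s=ctrl.camera('side');needle(s,'side',.109)
E
```

```text
station tcp [-0.0003  0.1148  0.093 ] F [-0.08 -0.03 -0.66] open 0.24
top needle 210.5 deg -> 15.04 mm contrast 174/244 c [292.2 222.8] [282 212  27  22 350]
side needle 201.4 deg -> 14.28 mm contrast 114/238 c [319.7 210.9] [308 203  23  16 260]
```

In the tool's units: 0.029 m is 0.0363, 0.025 m is 0.0313.

Emit:
move_tool(rows="0 0.0038 0 0 0 0 0.24;0 0.0075 0 0 0 0 0.24;0 0.0113 0.0013 0 0 0 0.24;0 0.015 0.0025 0 0 0 0.24;0 0.0188 0.0038 0 0 0 0.24;0 0.0225 0.005 0 0 0 0.24;0 0.0263 0.0075 0 0 0 0.24;0 0.0313 0.01 0 0 0 0.24;0 0.0363 0.0125 0 0 0 0.24;0 0.0363 0.0125 0 0 0 0.24")

```text
time_s: 17.05
eef_pos: [0.5817, 0.1597, 0.0824]
eef_rot: [0.0, 0.747, 0.665, 0.0]
wrist_force: [-0.1, 0.2, -0.4]
opening: 0.233
grasp_force: 0.2
```

```bash
python3 - <<'E'
from h import *
st()
t=ctrl.camera('top');needle(t,'top',.109);s=ctrl.camera('side');needle(s,'side',.109)
E
```

```text
station tcp [0.0281 0.1147 0.0824] F [-0.14  0.23 -0.36] open 0.233
top needle 248.8 deg -> 18.23 mm contrast 89/189 c [292.2 222.8] [282 213  27  21 324]
side needle 250.0 deg -> 18.34 mm contrast 78/193 c [319.7 210.9] [309 204  22  15 230]
```

Emit:
move_tool(rows="0 -0.005 0 0 0 0 0.24;0 -0.005 -0.025 0 0 0 0.24;0 -0.005 -0.0525 0 0 0 0.24;0 -0.0375 -0.0525 0 0 0 0.24;0 -0.0663 -0.0525 0 0 0 0.24;0 -0.0663 -0.0525 0 0 0 0.24;0 -0.0663 -0.0525 0 0 0 0.24")

```text
time_s: 18.02
eef_pos: [0.53, 0.1659, 0.1261]
eef_rot: [0.001, 0.747, 0.665, 0.001]
wrist_force: [0.5, -0.4, 0.4]
opening: 0.237
grasp_force: 0.0
```

```bash
python3 - <<'E'
from h import *
st();goal([-.024,.115,.085])
t=ctrl.camera('top');needle(t,'top',.109);s=ctrl.camera('side');needle(s,'side',.109)
E
```

```text
station tcp [-0.024   0.1149  0.1261] F [ 0.55 -0.44  0.39] open 0.237
t 18.02 d [ 0.     -0.0002  0.0411] rot [ 0.0026 -0.0004  0.0001]
top needle 246.9 deg -> 18.08 mm contrast 115/249 c [292.2 222.8] [268 212  41  22 457]
side needle 249.5 deg -> 18.29 mm contrast 80/252 c [319.7 210.9] [309 203  23  22 323]
```

About 37° remains. One more engagement, then the final approach in small steps while reading the dial.

Emit:
move_tool(rows="0 0 0.0075 0 0 0 0.24;0 0 0.015 0 0 0 0.24;0 0 0.0225 0 0 0 0.24;0 0 0.03 0 0 0 0.24;0 0 0.0375 0 0 0 0.24;0 0 0.045 0 0 0 0.24;0 0 0.0513 0 0 0 0.24;0 0 0.0513 0 0 0 0.24")

```text
time_s: 19.12
eef_pos: [0.5283, 0.1659, 0.0833]
eef_rot: [-0.0, 0.747, 0.665, -0.0]
wrist_force: [-0.0, -0.3, -0.2]
opening: 0.238
grasp_force: 0.0
```

Emit:
move_tool(rows="0 0.0038 -0.0013 0 0 0 0.24;0 0.0075 -0.0025 0 0 0 0.24;0 0.0113 -0.005 0 0 0 0.24;0 0.015 -0.0075 0 0 0 0.24;0 0.0188 -0.0088 0 0 0 0.24;0 0.0188 -0.0088 0 0 0 0.24")

```text
time_s: 19.88
eef_pos: [0.543, 0.1645, 0.091]
eef_rot: [-0.001, 0.747, 0.665, -0.0]
wrist_force: [-5.0, 1.0, 3.6]
opening: 0.239
grasp_force: 2.4
```

```bash
python3 - <<'E'
from h import *
st()
t=ctrl.camera('top');needle(t,'top',.109);s=ctrl.camera('side');needle(s,'side',.109)
E
```

```text
station tcp [-0.0109  0.115   0.091 ] F [-5.04  0.95  3.62] open 0.239
top needle 267.9 deg -> 19.82 mm contrast 93/248 c [292.2 222.8] [268 212  41  22 439]
side needle 275.1 deg -> 20.43 mm contrast 41/246 c [319.7 210.9] [308 203  23  16 279]
```

Emit:
move_tool(rows="0 0.0038 -0.0013 0 0 0 0.24;0 0.0075 -0.0025 0 0 0 0.24;0 0.0075 -0.0025 0 0 0 0.24")

```text
time_s: 20.35
eef_pos: [0.55, 0.1634, 0.0928]
eef_rot: [0.0, 0.747, 0.665, 0.0]
wrist_force: [-0.3, -0.2, 1.2]
opening: 0.236
grasp_force: 0.0
```

```bash
python3 - <<'E'
from h import *
st()
t=ctrl.camera('top');needle(t,'top',.109);s=ctrl.camera('side');needle(s,'side',.109)
E
```

```text
station tcp [-0.0038  0.1147  0.0928] F [-0.25 -0.2   1.18] open 0.236
top needle 252.0 deg -> 18.50 mm contrast 114/247 c [292.2 222.8] [282 212  27  22 361]
side needle 252.7 deg -> 18.56 mm contrast 83/238 c [319.7 210.9] [308 203  23  16 269]
```

The 19.8 mm reading came with 5 N of push, then it dropped to 18.5. The shaft may have been riding up its V for a moment. I'll check in the picture.

```bash
python3 - <<'E'
from h import *
st()
t=ctrl.camera('top');s=ctrl.camera('side');cv2.imwrite('pics/j1.png',s);cv2.imwrite('pics/j1t.png',t);needle(t,'top',.109)
o=np.zeros((560,800,3),np.uint8);o[:,:300]=cv2.resize(t[190:270,250:293],(300,560),interpolation=cv2.INTER_CUBIC);o[:,300:]=cv2.resize(s[205:290,265:341],(500,560),interpolation=cv2.INTER_CUBIC);cv2.imwrite('pics/j1c.png',o)
E
```

```text
station tcp [-0.0035  0.1147  0.0929] F [ 0.3  -0.07  0.99] open 0.238
top needle 251.5 deg -> 18.45 mm contrast 111/247 c [292.2 222.8] [268 212  41  22 425]
```

View pics/j1c.png

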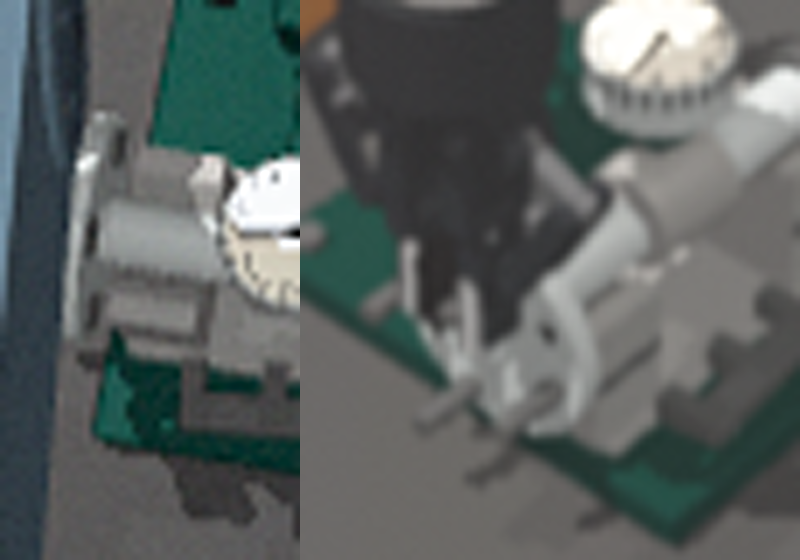

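By its stud positions the shaft has turned as commanded: the top stud is at about 105° and the others agree. The two cameras' needle readings differ by up to 1 mm because of dial centre offset. A line fit to the needle, which does not depend on the centre, should be better.

```bash
cat >> h.py <<'E'
def needle2(img,n,zc,show=True):
    """line fit to the dark needle on the rectified dial face (0.2 mm/px; up = station x, right = station -y)"""
    c0=np.array([0,0,zc+.046]);N=251;g=img.min(2).astype(np.float32)
    src=np.float32([proj(n,O+RS@(c0+[a,b,0])) for a,b in((.025,.025),(.025,-.025),(-.025,-.025),(-.025,.025))])
    H=cv2.getPerspectiveTransform(np.float32([[0,0],[250,0],[250,250],[0,250]]),src)
    w=cv2.warpPerspective(g,H,(N,N),flags=cv2.INTER_CUBIC|cv2.WARP_INVERSE_MAP)
    Y,X=np.mgrid[:N,:N];m=(np.hypot(X-125,Y-125)<88);lo=np.median(w[m])
    d=np.where(m,np.clip(lo-w-30,0,None),0)
    k,l,s,c=cv2.connectedComponentsWithStats((d>0).astype(np.uint8));i=1+np.argmax([d[l==j].sum() for j in range(1,k)]);d[l!=i]=0
    W=d.sum();mx,my=(d*X).sum()/W,(d*Y).sum()/W
    C=np.array([[(d*(X-mx)**2).sum(),(d*(X-mx)*(Y-my)).sum()],[0,(d*(Y-my)**2).sum()]])/W;C[1,0]=C[0,1]
    ev,V=np.linalg.eigh(C);v=V[:,1];v=v if v@[mx-125,my-125]>0 else -v
    th=np.degrees(np.arctan2(v[0],-v[1]))%360
    off=np.cross(v,[mx-125,my-125])*.2
    if show: print(n,'%.1f deg -> %.2f mm'%(th,(th-30)/12),'line off centre %.1f mm'%off,'elong %.1f'%np.sqrt(ev[1]/ev[0]))
    return (th-30)/12
E
python3 -W ignore - <<'E'
from h import *
for f,n,z in (('top0','top',.1646),('side0','side',.1646),('g1','side',.1646),('g2','side',.1243),('g3','side',.1167),('g4','side',.109),('g5','side',.109),('h1','side',.109),('h1t','top',.109),('i1','side',.109),('i2','side',.109),('i3','side',.109),('j1','side',.109),('j1t','top',.109)):
    print(f,end=' ');needle2(cv2.imread(f'pics/{f}.png'),n,z)
E
```

```text
top0 top 28.6 deg -> -0.11 mm line off centre -0.6 mm elong 5.3
side0 side 29.7 deg -> -0.02 mm line off centre 0.6 mm elong 4.1
g1 side 30.6 deg -> 0.05 mm line off centre 0.2 mm elong 4.8
g2 side 30.1 deg -> 0.01 mm line off centre 0.3 mm elong 4.4
g3 side 81.8 deg -> 4.31 mm line off centre -1.3 mm elong 4.1
g4 side 177.1 deg -> 12.26 mm line off centre -2.2 mm elong 5.8
g5 side 177.1 deg -> 12.26 mm line off centre -2.2 mm elong 5.8
h1 side 177.1 deg -> 12.26 mm line off centre -2.2 mm elong 5.8
h1t top 173.5 deg -> 11.96 mm line off centre 0.5 mm elong 5.1
i1 side 158.2 deg -> 10.68 mm line off centre -0.5 mm elong 2.6
i2 side 181.2 deg -> 12.60 mm line off centre -2.1 mm elong 4.4
i3 side 181.1 deg -> 12.59 mm line off centre -2.1 mm elong 5.3
j1 side 279.9 deg -> 20.82 mm line off centre -4.3 mm elong 1.2
j1t top 289.8 deg -> 21.65 mm line off centre -6.6 mm elong 1.4
```

The line fit reads 0.0 mm on the plunger-out pictures. In the last pictures the arm's shadow falls across the dial and spoils the fit, so I'll use a black-hat filter, which ignores shadow edges.

```bash
sed -i "s|lo=np.median(w\[m\])|w=cv2.morphologyEx(w,cv2.MORPH_BLACKHAT,np.ones((27,27)));lo=.35*np.percentile(w[m],99)|; s|np.clip(lo-w-30,0,None)|np.clip(w-lo,0,None)|" h.py
python3 -W ignore - <<'E'
from h import *
for f,n,z in (('top0','top',.1646),('g1','side',.1646),('g3','side',.1167),('g4','side',.109),('h1','side',.109),('h1t','top',.109),('i1','side',.109),('i2','side',.109),('i3','side',.109),('j1','side',.109),('j1t','top',.109)):
    print(f,end=' ');needle2(cv2.imread(f'pics/{f}.png'),n,z)
E
```

```text
top0 top 28.4 deg -> -0.14 mm line off centre -0.6 mm elong 6.6
g1 side 30.6 deg -> 0.05 mm line off centre 0.2 mm elong 5.0
g3 side 81.7 deg -> 4.31 mm line off centre -1.3 mm elong 5.1
g4 side 177.2 deg -> 12.26 mm line off centre -2.2 mm elong 6.8
h1 side 177.2 deg -> 12.27 mm line off centre -2.2 mm elong 6.8
h1t top 172.9 deg -> 11.91 mm line off centre 0.5 mm elong 6.6
i1 side 166.0 deg -> 11.34 mm line off centre -1.3 mm elong 3.7
i2 side 181.3 deg -> 12.60 mm line off centre -2.1 mm elong 6.7
i3 side 181.4 deg -> 12.62 mm line off centre -2.1 mm elong 6.7
j1 side 253.3 deg -> 18.60 mm line off centre 1.4 mm elong 6.0
j1t top 256.9 deg -> 18.90 mm line off centre 0.1 mm elong 2.1
```

Careful with the scale: shifts go in shares of 0.8 m and turns go in shares of 4 rad. That gives: 0.006 m is 0.0075, 0.003 m is 0.0038.

```bash
cat > r.py <<'E'
import sys,warnings;warnings.filterwarnings('ignore')
from h import *
st()
for n in('top','side'):
    i=ctrl.camera(n);cv2.imwrite(f'pics/{sys.argv[1]}_{n}.png',i);needle2(i,n,.109)
E
```

Emit:
move_tool(rows="0 0.0038 0 0 0 0 0.24;0 0.0075 0 0 0 0 0.24;0 0.0075 0 0 0 0 0.24", only="time|force")

```text
time_s: 20.92
wrist_force: [-1.6, -1.3, 1.6]
grasp_force: 0.5
```

```bash
python3 r.py k1
```

```text
station tcp [0.0021 0.1148 0.0928] F [-1.56 -1.26  1.6 ] open 0.237
top 261.9 deg -> 19.33 mm line off centre -0.4 mm elong 5.3
side 259.6 deg -> 19.13 mm line off centre 1.2 mm elong 6.1
```

Emit:
move_tool(rows="0 0.0038 0 0 0 0 0.24;0 0.0075 0 0 0 0 0.24;0 0.0075 0 0 0 0 0.24", only="time|force")

```text
time_s: 21.4
wrist_force: [-0.3, 0.1, 0.3]
grasp_force: 0.2
```

```bash
python3 r.py k2
```

```text
station tcp [0.0082 0.1148 0.0928] F [-0.27  0.14  0.32] open 0.237
top 259.7 deg -> 19.14 mm line off centre 0.1 mm elong 5.7
side 261.8 deg -> 19.32 mm line off centre 1.2 mm elong 6.6
```

In the tool's units: 0.006 m is 0.0075, 0.003 m is 0.0038.

Emit:
move_tool(rows="0 0.0038 0 0 0 0 0.24;0 0.0075 0.0013 0 0 0 0.24;0 0.0075 0.0013 0 0 0 0.24", only="time|force")

```text
time_s: 21.88
wrist_force: [0.4, 0.2, 0.3]
grasp_force: 0.1
```

```bash
python3 r.py k3
```

```text
station tcp [0.0141 0.1148 0.0917] F [0.36 0.25 0.33] open 0.242
top 258.4 deg -> 19.04 mm line off centre 0.1 mm elong 6.4
side 255.3 deg -> 18.78 mm line off centre 1.9 mm elong 7.0
```

Emit:
move_tool(rows="0 0.0038 0.0013 0 0 0 0.24;0 0.0075 0.0025 0 0 0 0.24;0 0.0075 0.0025 0 0 0 0.24", only="time|force")

```text
time_s: 22.35
wrist_force: [0.5, 0.2, 0.3]
grasp_force: 0.0
```

```bash
python3 r.py k4
```

```text
station tcp [0.0201 0.1148 0.0897] F [0.54 0.21 0.31] open 0.24
top 255.3 deg -> 18.77 mm line off centre 0.2 mm elong 5.7
side 252.6 deg -> 18.55 mm line off centre 1.5 mm elong 6.5
```

Emit:
move_tool(rows="0 0.0038 0.0025 0 0 0 0.24;0 0.0075 0.0038 0 0 0 0.24;0 0.0075 0.0038 0 0 0 0.24", only="time|force")

```text
time_s: 22.82
wrist_force: [-1.2, 0.1, -0.6]
grasp_force: 0.4
```

```bash
python3 r.py k5
```

```text
station tcp [0.0258 0.1147 0.0864] F [-1.2   0.11 -0.56] open 0.239
top 247.7 deg -> 18.14 mm line off centre 0.4 mm elong 5.9
side 244.9 deg -> 17.90 mm line off centre 1.3 mm elong 6.2
```

The reading peaked at about 19.25 and has now fallen to 18.0, so I have passed the high spot. I'll bring the stud back with the other finger and read on the way.

In the tool's units: -0.021 m is -0.0263, -0.019 m is -0.0238.

Emit:
move_tool(rows="0 -0.005 0 0 0 0 0.24;0 -0.01 0 0 0 0 0.24;0 -0.0138 -0.0013 0 0 0 0.24;0 -0.0175 -0.0025 0 0 0 0.24;0 -0.0213 -0.0038 0 0 0 0.24;0 -0.0238 -0.005 0 0 0 0.24;0 -0.0263 -0.0063 0 0 0 0.24;0 -0.0263 -0.0063 0 0 0 0.24", only="time|force")

```text
time_s: 23.92
wrist_force: [5.4, 0.5, 2.8]
grasp_force: 2.1
```

```bash
python3 r.py l1
```

```text
station tcp [0.0059 0.115  0.0929] F [5.39 0.47 2.8 ] open 0.237
top 259.9 deg -> 19.16 mm line off centre -0.2 mm elong 6.7
side 258.1 deg -> 19.01 mm line off centre 1.1 mm elong 6.3
```

Emit:
move_tool(rows="0 -0.0025 -0.0013 0 0 0 0.24;0 -0.005 -0.0013 0 0 0 0.24;0 -0.0075 -0.0013 0 0 0 0.24;0 -0.0075 -0.0013 0 0 0 0.24", only="time|force")

```text
time_s: 24.52
wrist_force: [2.2, -0.4, 1.8]
grasp_force: 0.8
```

```bash
python3 r.py l2
```

```text
station tcp [-0.0023  0.1147  0.0922] F [ 2.16 -0.39  1.78] open 0.243
top 257.2 deg -> 18.93 mm line off centre -0.2 mm elong 4.7
side 254.1 deg -> 18.67 mm line off centre 1.1 mm elong 5.2
```

Emit:
move_tool(rows="0 -0.0025 -0.0013 0 0 0 0.24;0 -0.005 -0.0013 0 0 0 0.24;0 -0.0075 -0.0013 0 0 0 0.24;0 -0.0075 -0.0013 0 0 0 0.24", only="time|force")

```text
time_s: 25.12
wrist_force: [1.0, -0.3, 0.4]
grasp_force: 0.1
```

```bash
python3 r.py l3
```

```text
station tcp [-0.0078  0.1148  0.0936] F [ 0.97 -0.33  0.41] open 0.241
top 259.4 deg -> 19.11 mm line off centre 0.0 mm elong 5.6
side 258.7 deg -> 19.06 mm line off centre 1.8 mm elong 7.1
```

Pushing at around 5 N lifts the reading slightly, so only unloaded readings count. I'll back off and read, then go a little further and compare.

In the tool's units: 0.004 m is 0.005.

Emit:
move_tool(rows="0 0.005 0 0 0 0 0.24;0 0.005 0 0 0 0 0.24;0 0.005 0 0 0 0 0.24", only="time|force")

```text
time_s: 25.6
wrist_force: [0.5, -0.2, 1.2]
grasp_force: 0.0
```

```bash
python3 r.py m1
```

```text
station tcp [-0.0033  0.1148  0.0937] F [ 0.47 -0.18  1.19] open 0.24
top 256.5 deg -> 18.87 mm line off centre 0.1 mm elong 4.2
side 255.5 deg -> 18.79 mm line off centre 1.4 mm elong 6.3
```

Emit:
move_tool(rows="0 -0.005 0 0 0 0 0.24;0 -0.0075 0 0 0 0 0.24;0 -0.01 0 0 0 0 0.24;0 -0.0125 0.0013 0 0 0 0.24;0 -0.0125 0.0013 0 0 0 0.24;0 -0.0063 0.0013 0 0 0 0.24;0 -0.0063 0.0013 0 0 0 0.24", only="time|force")

```text
time_s: 26.58
wrist_force: [0.3, -0.2, -0.4]
grasp_force: 0.0
```

```bash
python3 r.py m2
```

```text
station tcp [-0.0082  0.1147  0.0926] F [ 0.32 -0.25 -0.42] open 0.238
top 259.3 deg -> 19.11 mm line off centre -0.0 mm elong 6.5
side 255.9 deg -> 18.83 mm line off centre 1.8 mm elong 6.6
```

In the tool's units: -0.05 m is -0.0625, -0.035 m is -0.0438.

Emit:
move_tool(rows="0 0 -0.0188 0 0 0 0.24;0 0 -0.0438 0 0 0 0.24;0 0 -0.0625 0 0 0 0.24;0 0 -0.0625 0 0 0 0.24;0 0 -0.0625 0 0 0 0.24", only="time|force")

```text
time_s: 27.3
wrist_force: [-0.2, -0.9, -0.7]
grasp_force: 0.0
```

```bash
python3 r.py n1; python3 - <<'E'
import cv2,numpy as np
t=cv2.imread('pics/n1_top.png');s=cv2.imread('pics/n1_side.png')
o=np.zeros((560,800,3),np.uint8);o[:,:300]=cv2.resize(t[200:245,275:305],(300,560)[:1]+(450,),interpolation=cv2.INTER_CUBIC) if 0 else 0
o[:450,:300]=cv2.resize(t[200:245,276:306],(300,450),interpolation=cv2.INTER_CUBIC);o[:,300:]=cv2.resize(s[205:290,265:341],(500,560),interpolation=cv2.INTER_CUBIC);cv2.imwrite('pics/n1c.png',o)
E
```

```text
station tcp [-0.0087  0.1148  0.1425] F [-0.21 -0.91 -0.66] open 0.243
top 257.9 deg -> 18.99 mm line off centre 0.0 mm elong 4.6
side 255.7 deg -> 18.81 mm line off centre 1.8 mm elong 6.0
```

View pics/n1c.png

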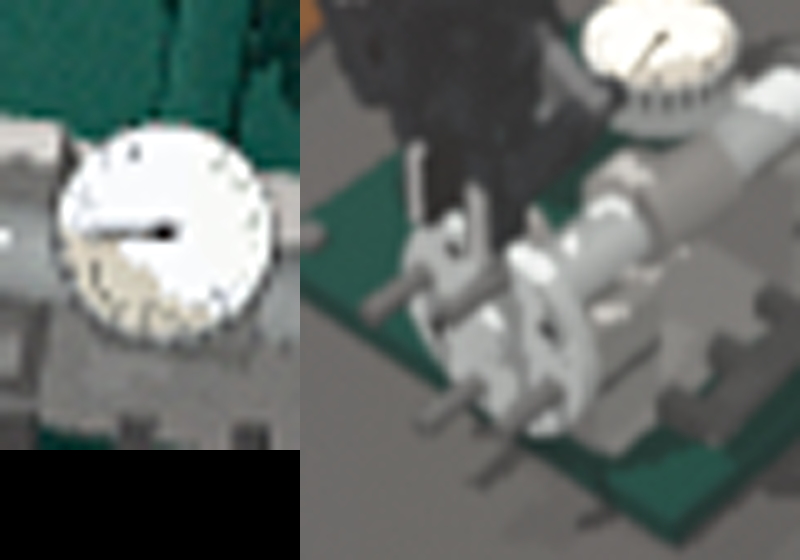

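The fingers are clear of the top stud, which is at about 105°, and the needle points left, from (165,232) to (85,235) in the left crop. The unloaded readings on both sides put the peak about 10–12° further forward, so I'll nudge the stud that way and retreat.

In the tool's units: 0.048 m is 0.06, 0.04 m is 0.05.

Emit:
move_tool(rows="0 0 0.0188 0 0 0 0.24;0 0 0.0375 0 0 0 0.24;0 0 0.05 0 0 0 0.24;0 0 0.06 0 0 0 0.24;0 0 0.06 0 0 0 0.24", only="time|force")

```text
time_s: 28.02
wrist_force: [-0.7, 0.1, -0.1]
grasp_force: 0.0
```

Emit:
move_tool(rows="0 0.0038 0 0 0 0 0.24;0 0.0063 0 0 0 0 0.24;0 0.0088 0 0 0 0 0.24;0 0.0113 0 0 0 0 0.24;0 0.0138 0 0 0 0 0.24;0 0.015 0 0 0 0 0.24;0 0.015 0 0 0 0 0.24;0 0.0094 0 0 0 0 0.24;0 0.0094 0 0 0 0 0.24", only="time|force")

```text
time_s: 29.15
wrist_force: [-0.2, 0.4, -0.7]
grasp_force: 0.0
```

```bash
python3 r.py o1
```

```text
station tcp [-0.001   0.1148  0.0947] F [-0.2   0.42 -0.74] open 0.239
top 258.6 deg -> 19.05 mm line off centre -0.2 mm elong 5.9
side 256.5 deg -> 18.88 mm line off centre 1.2 mm elong 5.7
```

Emit:
move_tool(rows="0 0 -0.0188 0 0 0 0.24;0 0 -0.0438 0 0 0 0.24;0 0 -0.075 0 0 0 0.24;0.0625 0 -0.1375 0 0 0 0.24;0.125 0 -0.1875 0 0 0 0.24;0.1875 0 -0.2125 0 0 0 0.24;0.1875 0 -0.2125 0 0 0 0.24;0.1875 0 -0.2125 0 0 0 0.24", only="time|force")

```text
time_s: 30.25
wrist_force: [0.2, -0.2, 0.4]
grasp_force: 0.0
```

```bash
python3 r.py o2
```

```text
station tcp [-0.0011  0.2646  0.265 ] F [ 0.22 -0.19  0.43] open 0.239
top 259.2 deg -> 19.10 mm line off centre 0.0 mm elong 5.6
side 259.3 deg -> 19.11 mm line off centre 1.9 mm elong 6.5
```

Both cameras now read 19.1 mm, against 12.1 mm at the start and a fitted peak of about 19.2. The arm is clear, so I'm handing in.

```bash
python3 -c "
from bench import ctrl
print(ctrl.hand_in())"
```

```text
the job is handed in; nothing more can be done
None
```

I handed the job in at about 30 s of the 72 s: the high spot should be within about 0.1 mm of its peak under the plunger, which rests on it about 19.1 mm in; the arm is clear, and the hand-in returned no verdict.

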